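Latch the loaded specimen chamber

TASK

The blue-banded specimen chamber is loaded and its lid is on: swing its latch bar across the lid until it is fully home in its catch, then let go. Leave the latch of the empty yellow-banded chamber as it stands.

Things in the scene. Friction and masses are not known exactly. Their poses are not given: they have to be found in the camera images.
- blue_latch (a joint): Angle (rad) of the blue chamber's level dark steel latch bar (22 wide, 10 thick, top 91 mm over the bench, reaching 145 mm from its upright pivot): 0 = closed, on the stop in the catch; starts 0.8 to 1.4 open, limit 1.6. Closing turns it counter-clockwise seen from above. It stays where left; about 1 N at the handle moves it. Chamber: fixed, 110 mm across, blue band, lid top at 78 mm.
- blue_grip (a point): Middle of the blue upright round handle on that bar, 121 mm over the bench. Handle 18 mm across, 97 to 141 mm over the bench, fixed to the bar 85 mm from the pivot axis; grip it from above or push it sideways. The catch, a steel C opposite the pivot, has a blue lip (top 103 mm over the bench) that the bar's end slides under, 122 to 146 mm from the pivot.
- blue_pivot (a point): Point on the blue latch's vertical pivot axis at the rim, 121 mm over the bench (above the pin, which ends at 98 mm). Its x axis points from the chamber's centre (66 mm away) outward through the pivot, z up: at joint angle q the handle is at x = -85 cos q, y = +85 sin q mm in this frame, so closed it lies at x = -85, y = 0.
- yellow_grip (a point): Middle of the handle of the other chamber's latch: the same latch and sizes, in yellow; that chamber has a yellow band, no lid and is empty. Its latch starts 0.8 to 1.4 rad open and is to be left alone.

How it is judged:
At the end, for the whole second after the job is handed in: The blue chamber's latch bar is in its catch, within 10 degrees (0.175 rad) of its stop and at rest, and the yellow latch's handle is within 20 mm of where it started (value of joint blue_latch below 0.175 rad and velocity of joint blue_latch between -0.05 and 0.05 rad/s and distance of yellow_grip from where it was at the start of the episode below 0.02 m); the robot touches nothing.
It fails at once if the yellow latch's handle is moved by more than 20 mm (distance of yellow_grip from where it was at the start of the episode above 0.02 m).
It also fails if it takes over 29 s, if anything falls off the work surface, if the arm or the gripper's body presses on something with over 40 N, if the wrist force passes 120 N, or if a joint passes its speed limit or range.

ROBOT

A 7-joint arm with a two-finger parallel gripper is mounted at the origin on the work surface. World frame = base frame: x ahead of the robot, y to its left, z up, the work surface at z = 0. Lengths are in m, angles in rad, forces in N, time in s.
With the tool pointing down it reaches from about 0.4 to 0.9 m from the base axis. Payload 5.6 kg.
Tool frame: the origin (TCP) lies between the finger pads; the fingertips stand 17 mm ahead of it and the grasp point (between the pads) lies 2 mm behind it; z points along the fingers, y is the direction in which the jaws open and shut (so a half turn about z gives the same grasp; the last joint's range is limited). The gripper opens to 92 mm and grips with 3 to 60 N. Pads are 20 mm wide; open, the fingers measure 128 mm over their backs; the gripper's body (75 mm by 189 mm) begins 69 mm behind the grasp point.
Start: joints at [1.196, 0.468, -0.012, 1.603, 0.006, 1.071, -0.056], TCP at [0.212, -0.615, 0.195] pointing down, gripper open.
Joint ranges: [-2.53, 2.53], [-0.31, 2.02], [-1.57, 1.55], [0.28, 2.44], [-1.29, 4.43], [0.15, 1.84], [-2.92, 2.92]. Speed limits (rad/s): [2.57, 2.57, 3.14, 3.14, 3.14, 3.14, 3.14].

INTERFACE

Orientations are given as a unit quaternion [w, x, y, z].
In Python, from cell import manip gives the robot as it stands. Calls block until the motion is done:
- manip.movep(position, orientation): joint-space move of the TCP to a pose.
- manip.servo_line(position, rotation=None, v=0.15, force_limit=None): straight line of the TCP; rotation=None keeps the orientation; v is the mean speed in m/s. With force_limit (N) it stops when the force on the tool has changed by that much, and returns True; else False.
- manip.move_joints(angles): joint-space move.
- manip.command_gripper(opening, grasp_force=None): opening from 0.0 (shut) to 1.0 (fully open); grasp_force is the grip in N (None keeps the last); returns when the fingers have stopped.
- manip.hold(seconds).
- manip.solve_ik(position, orientation): joint angles nearest the present ones, or None.
- manip.capture(name): name is "side" or "top"; returns a dict with "pixels" (384x512x3 uint8, blue, green, red), "K" (3x3 intrinsics, pixels), "cam_to_world" (4x4, takes a point from camera to world coordinates). Camera axes: x right, y down, z forward; pixel columns grow to the right and rows downward; lengths in m; the calibration is good to about 2 mm. A picture is of the moment at which its call begins. There is no depth.
A pose or a line that the arm cannot do raises manip.PlanningError and nothing moves.
- manip.sign_off(): hands the job in, once; it reports no verdict.
Readings, each from a call of its own:
- manip.get_time(): time.
- manip.get_q(): joint angles.
- manip.get_qd(): joint speeds.
- manip.get_tau(): joint torques, N m.
- manip.get_eef_pos(): TCP position.
- manip.get_eef_rot(): TCP orientation.
- manip.get_contact_force(): force on the tool from outside, world axes, zero at the start.
- manip.get_torque(): the same for the moment, N m.
- manip.get_gripper_width(): opening from 0.0 (shut) to 1.0 (fully open).
Only numpy, scipy, OpenCV 4.12 (cv2) and the standard library are available. Lean on these libraries where they do the work, as an engineer would, in place of code of your own. Each camera call takes 0.05 s, during which the arm holds its last target.

## Working session

There is one attempt and no reset: what is moved stays moved. The work goes in short steps, each a Python script; the robot and the scene stay as the last script left them, time stands still between calls to the robot, and variables do not carry over. Pictures are saved under pics/ and viewed, and the job is handed in when it is done.

```bash
mkdir -p pics; python3 - <<'E'
from cell import manip
import cv2,numpy as np,pickle
d={}
for n in("top","side"):
    c=manip.capture(n);d[n]=c;cv2.imwrite(f"pics/{n}0.png",c["pixels"]);print(n,c["K"],c["cam_to_world"])
pickle.dump(d,open("c0.pkl","wb"))
print(manip.get_time(),manip.get_eef_pos(),manip.get_eef_rot())
E
```

```text
top [[424.44289259   0.         252.4227497 ]
 [  0.         424.44289259 192.6827388 ]
 [  0.           0.           1.        ]] [[-0.00551201 -0.98621918  0.16535219  0.40138232]
 [-0.99995466  0.00671989  0.00674636 -0.01756222]
 [-0.00776454 -0.1653075  -0.98621151  0.94608771]
 [ 0.          0.          0.          1.        ]]
side [[435.78038735   0.         263.44996406]
 [  0.         435.78038735 189.99336445]
 [  0.           0.           1.        ]] [[-0.83353231 -0.3350326   0.43929153  0.15562308]
 [-0.55240758  0.51743877 -0.65353116  0.58354481]
 [-0.00835223 -0.78740731 -0.61637648  0.71115286]
 [ 0.          0.          0.          1.        ]]
0.1 [ 0.21150888 -0.61407194  0.19405189] [-7.35068193e-04  9.86274547e-01  1.65111921e-01 -1.77202489e-04]
```

View pics/top0.png

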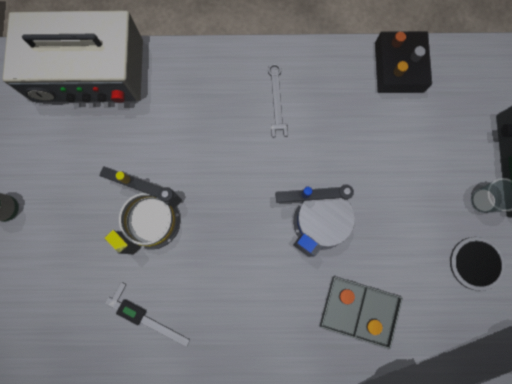

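View pics/side0.png

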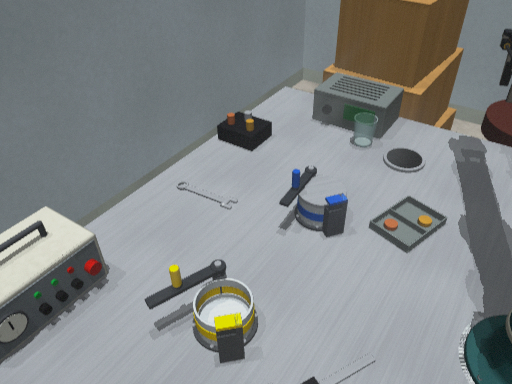

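The top view shows the blue handle at about (308,191), its pivot pin at (347,191), the lid at (326,221) and the catch lip at (307,243). The yellow handle is at (120,175). The side view agrees, with the blue handle at (296,178). Next I'll locate these in world coordinates.

```bash
cat > h.py <<'E'
import cv2,numpy as np
def ray(c,u,v):
    T=np.array(c["cam_to_world"]);d=T[:3,:3]@np.linalg.inv(c["K"])@[u,v,1];return T[:3,3],d/np.linalg.norm(d)
def plane(c,u,v,z):
    o,d=ray(c,u,v);return o+d*(z-o[2])/d[2]
def blobs(c,col):
    h=cv2.cvtColor(c["pixels"],cv2.COLOR_BGR2HSV)
    m=cv2.inRange(h,(105,150,60),(130,255,255)) if col=="blue" else cv2.inRange(h,(25,150,80),(35,255,255))
    n,l,s,ce=cv2.connectedComponentsWithStats(m)
    return [(ce[i].round(2),s[i].tolist()) for i in range(1,n) if s[i][4]>15]
def tri(a,b):
    (o1,d1),(o2,d2)=a,b
    t=np.linalg.lstsq(np.c_[d1,-d2],o2-o1,rcond=None)[0];p,q=o1+t[0]*d1,o2+t[1]*d2
    return (p+q)/2,np.linalg.norm(p-q)
E
python3 - <<'E'
import pickle,cv2,numpy as np
from h import *
d=pickle.load(open("c0.pkl","rb"))
for n in d:
    for col in("blue","yellow"):
        for b in blobs(d[n],col): print(n,col,*b)
t=d["top"]
print("handle",plane(t,308,191,.135),"pivot",plane(t,347,191,.098),"lid",plane(t,326.5,221.5,.078),"lip",plane(t,307,243.5,.103))
for n in d:
    x=(270,165,110,100) if n=="top" else (270,150,110,100)
    im=d[n]["pixels"][x[1]:x[1]+x[3],x[0]:x[0]+x[2]]
    cv2.imwrite(f"pics/{n}0z.png",cv2.resize(im,None,fx=6,fy=6,interpolation=cv2.INTER_CUBIC))
E
```

```text
top blue [307.32 191.08] [303, 187, 9, 9, 59]
top blue [306.55 242.63] [298, 234, 18, 18, 185]
top yellow [119.89 175.4 ] [116, 172, 9, 8, 62]
top yellow [115.42 240.  ] [105, 231, 22, 18, 231]
side blue [295.45 177.82] [292, 169, 8, 19, 109]
side blue [335.28 198.87] [326, 194, 21, 11, 131]
side blue [311.96 215.39] [300, 208, 23, 13, 129]
side yellow [173.47 268.22] [169, 265, 10, 8, 59]
side yellow [229.16 289.86] [222, 287, 16, 7, 63]
side yellow [211.94 292.89] [202, 288, 18, 13, 65]
side yellow [230.72 321.92] [214, 310, 40, 22, 436]
side yellow [205.77 331.53] [194, 315, 23, 26, 127]
handle [ 0.53994384 -0.11968348  0.135     ] pivot [ 0.54572494 -0.20319145  0.098     ] lid [ 0.48606387 -0.16298459  0.078     ] lip [ 0.4403689 -0.1188907  0.103    ]
```

View pics/top0z.png

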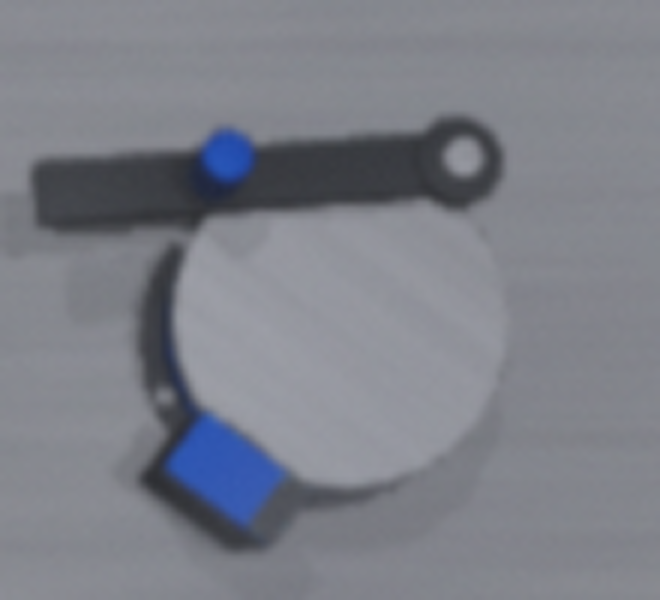

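```bash
cat >> h.py <<'E'
from scipy.spatial.transform import Rotation as R
def quat(a,s):  # a = world angle of bar direction; jaws along tangent
    y=s*np.array([-np.sin(a),np.cos(a),0]);z=np.array([0,0,-1.]);x=np.cross(y,z)
    return R.from_matrix(np.c_[x,y,z]).as_quat(scalar_first=True)
E
cat > m.py <<'E'
import pickle
from h import *
d=pickle.load(open("c0.pkl","rb"));t,s=d["top"],d["side"]
Hh=plane(t,308.2,190.9,.141)[:2]; P=plane(t,347.3,191.0,.098)[:2]; C=plane(t,326.6,218.5,.078)[:2]; L=plane(t,306.8,242.7,.103)[:2]
E
python3 - <<'E'
from m import *
from cell import manip
print(Hh,P,C,L,np.linalg.norm(Hh-P),np.linalg.norm(C-P),np.linalg.norm(L-P))
print("tri",tri(ray(t,307.5,191.1),ray(s,295.45,177.82)))
ang=lambda v:np.degrees(np.arctan2(v[1],v[0]))
print(ang(Hh-P),ang(C-P),ang(L-P))
for sg in(1,-1):
  for a in np.radians([94,120,143]):
    print(sg,manip.solve_ik([*(P+.085*np.array([np.cos(a),np.sin(a)])),.125],quat(a,sg)))
E
```

```text
[ 0.53911125 -0.11931748] [ 0.5457208  -0.20379754] [ 0.49222734 -0.16340097] [ 0.44194004 -0.11853843] 0.08473822225840667 0.06703306904660981 0.13431142932600196
tri (array([ 0.54171582, -0.12096108,  0.11937233]), np.float64(0.0015235931701248011))
94.47358760717499 142.9410470925842 140.59583410678988
1 [ 0.12680756  0.38877768  0.03663655  1.90713203 -0.01854711  0.84600373
 -2.89877011]
1 [ 0.24080566  0.34199353 -0.06235234  1.97886966  0.02854429  0.82154676
 -2.45538221]
1 [ 0.34269612  0.31732261 -0.11811495  2.01732719  0.05080441  0.80965453
 -2.02119878]
-1 [ 0.60830225  0.46323984 -0.57073002  1.87511444  0.31501158  0.89334183
 -0.04470432]
-1 [ 0.70151866  0.42295689 -0.62789639  1.94960179  0.32132411  0.86866789
  0.42864781]
-1 [ 0.75865923  0.39019457 -0.61979834  1.99146444  0.29861856  0.84957844
  0.89981   ]
```

The lengths check out: handle 84.7 mm, centre 67 mm and lip 134 mm from the pivot. The bar is at about 94.5° and closes at about 142°, so it is about 0.83 rad open. I'll cage the handle with a loose grip.

```bash
python3 - <<'E'
from m import *
from cell import manip
a=np.radians(94.4);p=P+.085*np.array([np.cos(a),np.sin(a)])
manip.movep([*p,.22],quat(a,-1))
manip.command_gripper(.5,5)
print(manip.servo_line([*p,.127],v=.1,force_limit=8),manip.get_time(),manip.get_eef_pos(),manip.get_contact_force())
for n in("top","side"):
    c=manip.capture(n);cv2.imwrite(f"pics/{n}1.png",c["pixels"])
    x=(250,130,120,110)
    cv2.imwrite(f"pics/{n}1z.png",cv2.resize(c["pixels"][x[1]:x[1]+x[3],x[0]:x[0]+x[2]],None,fx=5,fy=5))
E
```

```text
False 4.125 [ 0.53977259 -0.11909371  0.12762171] [ 0.05486493 -0.07990024 -0.14075181]
```

View pics/side1z.png

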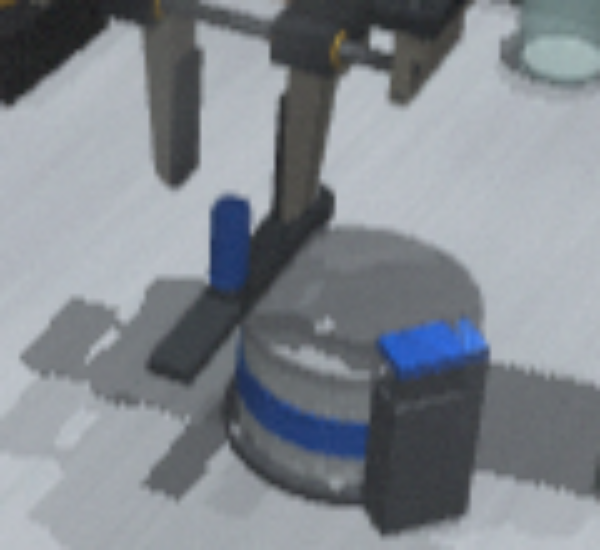

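View pics/top1z.png

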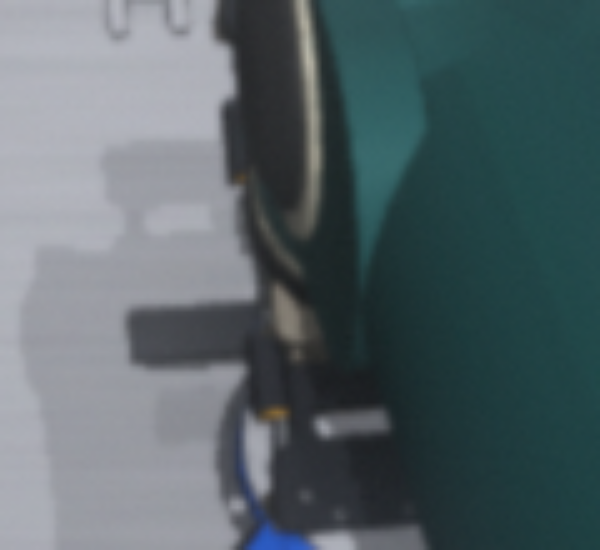

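```bash
python3 - <<'E'
from m import *
from cell import manip
p=manip.get_eef_pos();Rm=R.from_quat(manip.get_eef_rot(),scalar_first=True).as_matrix();print(manip.get_time(),p,Rm.round(3),manip.get_gripper_width())
def pr(c,X):
    T=np.array(c["cam_to_world"]);q=T[:3,:3].T@(X-T[:3,3]);k=c["K"]@q;return k[:2]/k[2]
for w in(-.023,0,.023):
    X=p+Rm@[0,w,.017]
    for n in d: print(n,w,X.round(3),((pr(d[n],X)-[250,130])*5).round())
E
```

```text
4.225 [ 0.53976899 -0.11913833  0.12775128] [[-0.077  0.997  0.001]
 [ 0.997  0.077 -0.   ]
 [-0.001  0.001 -1.   ]] 0.5025543206821437
top -0.023 [ 0.517 -0.121  0.111] [287. 373.]
side -0.023 [ 0.517 -0.121  0.111] [272. 272.]
top 0 [ 0.54  -0.119  0.111] [281. 316.]
side 0 [ 0.54  -0.119  0.111] [227. 257.]
top 0.023 [ 0.563 -0.117  0.111] [275. 259.]
side 0.023 [ 0.563 -0.117  0.111] [182. 243.]
```

```bash
python3 - <<'E'
from m import *
from cell import manip
c=manip.capture("side");cv2.imwrite("pics/side2.png",cv2.resize(c["pixels"][60:260,200:440],None,fx=3.3,fy=3,interpolation=cv2.INTER_CUBIC)[:600,:800])
print(np.abs(c["cam_to_world"]-s["cam_to_world"]).max())
E
```

```text
0.0
```

View pics/side2.png

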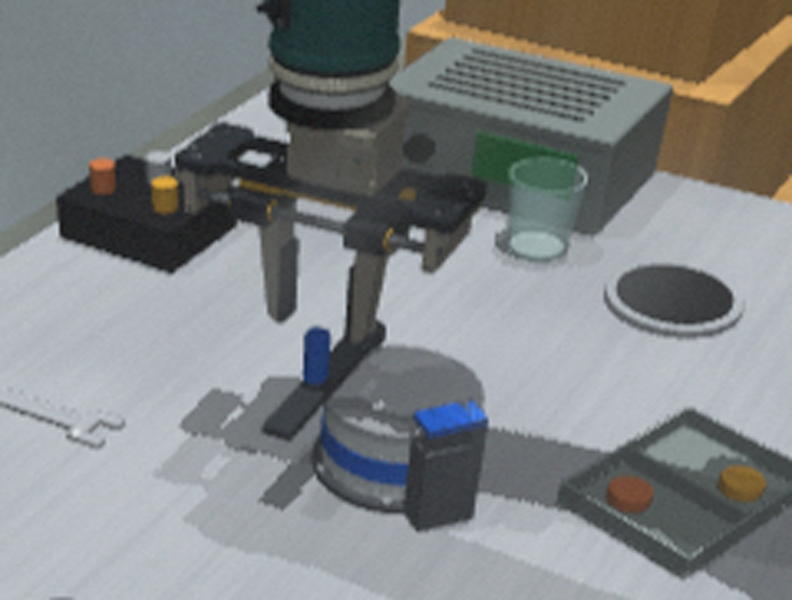

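```bash
python3 - <<'E'
from m import *
for tp,sp in(((275,412),(387,238)),((240,178),(268,210))):
    print(tri(ray(t,250+tp[0]/5,130+tp[1]/5),ray(s,200+sp[0]/3.3,60+sp[1]/3)))
# tip rays at z=.111 and higher
for sp in((363,340),(280,318)):
    for z in(.111,.125,.14): print(sp,plane(s,200+sp[0]/3.3,60+sp[1]/3,z).round(3))
E
```

```text
(array([ 0.48388072, -0.09926477,  0.251834  ]), np.float64(0.0009623329735478135))
(array([ 0.56257088, -0.08940161,  0.25335622]), np.float64(0.0007217277501168707))
(363, 340) [ 0.527 -0.165  0.111]
(363, 340) [ 0.518 -0.148  0.125]
(363, 340) [ 0.509 -0.129  0.14 ]
(280, 318) [ 0.592 -0.159  0.111]
(280, 318) [ 0.582 -0.141  0.125]
(280, 318) [ 0.571 -0.123  0.14 ]
```

The side view shows the gripper above and behind the handle. The tips are at about (363,340) and (280,318) in the enlarged picture, which puts them near z = 0.147. The reported TCP implies 0.111. I'll lower it with a force guard to check; the jaws straddle the bar, so there is room.

```bash
python3 - <<'E'
from m import *
from cell import manip
p=np.array(manip.get_eef_pos());p[2]=.103
print(manip.servo_line(p,v=.05,force_limit=4),manip.get_eef_pos(),manip.get_contact_force(),manip.get_q())
c=manip.capture("side");cv2.imwrite("pics/side3.png",cv2.resize(c["pixels"][60:260,200:440],None,fx=3.3,fy=3,interpolation=cv2.INTER_CUBIC)[:600,:800])
E
```

```text
False [ 0.53968299 -0.11903137  0.10278782] [ 0.27702531 -0.87113087  0.47431056] [ 0.57520723  0.4866439  -0.5296499   1.89210787  0.3203144   0.84749003
 -0.04162755]
```

View pics/side3.png

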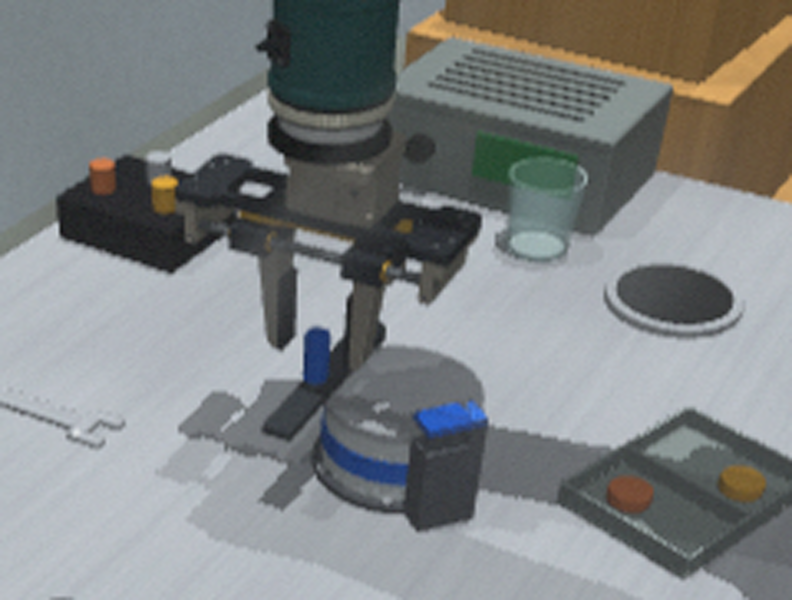

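```bash
python3 - <<'E'
from m import *
from cell import manip
p=np.array(manip.get_eef_pos());p[2]=.087
print(manip.servo_line(p,v=.05,force_limit=4),manip.get_eef_pos(),manip.get_contact_force())
manip.hold(.2);print(manip.get_contact_force(),manip.get_time())
for n in("top","side"):
    c=manip.capture(n)
    x=(250,110,120,110)
    cv2.imwrite(f"pics/{n}4z.png",cv2.resize(c["pixels"][x[1]:x[1]+x[3],x[0]:x[0]+x[2]],None,fx=5,fy=5,interpolation=cv2.INTER_CUBIC))
E
```

```text
False [ 0.53964176 -0.11896438  0.08660176] [ 0.06308093 -0.25645706  0.30945261]
[-0.15609023 -0.8450308  -1.01980042] 5.625
```

View pics/side4z.png

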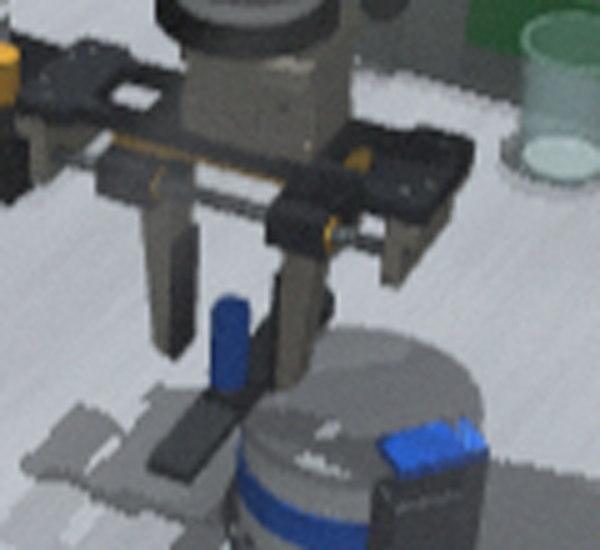

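View pics/top4z.png

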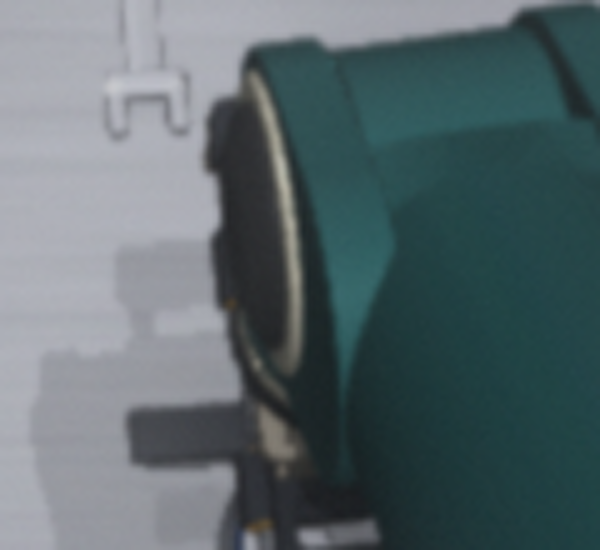

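The tips, at (175,358) and (287,388), now straddle the handle at (230,345), and there was no contact on the way down. So the reported z seems to read about 36 mm low. A light close should confirm the handle is between the pads.

```bash
python3 - <<'E'
from m import *
from cell import manip
manip.command_gripper(.1,4)
print(manip.get_gripper_width(),manip.get_contact_force(),manip.get_time(),manip.get_eef_pos())
c=manip.capture("side");x=(250,110,120,110)
cv2.imwrite(f"pics/side5z.png",cv2.resize(c["pixels"][x[1]:x[1]+x[3],x[0]:x[0]+x[2]],None,fx=5,fy=5,interpolation=cv2.INTER_CUBIC))
E
```

```text
0.19295557636415117 [ 0.57695048 -1.65969041  0.73583524] 6.2583 [ 0.53998066 -0.11906785  0.08704774]
```

View pics/side5z.png

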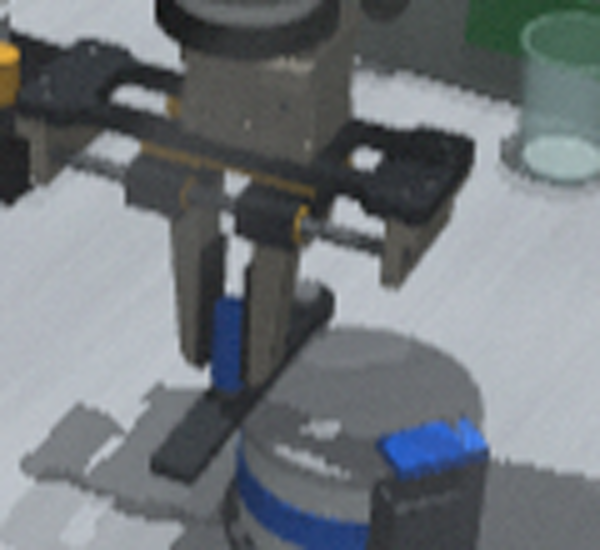

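The grip stopped at 17.8 mm, which matches the 18 mm handle now visible between the pads at (228,345). I'll loosen it slightly and sweep along the arc, watching the force.

```bash
python3 - <<'E'
from m import *
from cell import manip
manip.command_gripper(.25,4)
z=.088
for deg in (102,110,118,126,134,139):
    a=np.radians(deg);p=P+.085*np.array([np.cos(a),np.sin(a)])
    r=manip.servo_line([*p,z],quat(a,-1),v=.06,force_limit=15)
    print(deg,r,np.round(manip.get_eef_pos(),3),np.round(manip.get_contact_force(),1),round(manip.get_time(),2))
    if r: break
c=manip.capture("side");x=(250,110,120,110)
cv2.imwrite(f"pics/side6z.png",cv2.resize(c["pixels"][x[1]:x[1]+x[3],x[0]:x[0]+x[2]],None,fx=5,fy=5,interpolation=cv2.INTER_CUBIC))
E
```

```text
102 False [ 0.528 -0.121  0.088] [-0.7  0.2  0.5] 6.95
110 False [ 0.517 -0.124  0.088] [0.  0.6 0.6] 7.3
118 False [ 0.506 -0.129  0.088] [-0.3 -0.8 -0.1] 7.65
126 False [ 0.496 -0.135  0.088] [-0.6 -0.   0.5] 8.0
134 False [ 0.487 -0.143  0.088] [-0.3 -0.3 -0.4] 8.35
139 False [ 0.482 -0.148  0.088] [-0.2 -0.7 -0.2] 8.62
```

View pics/side6z.png

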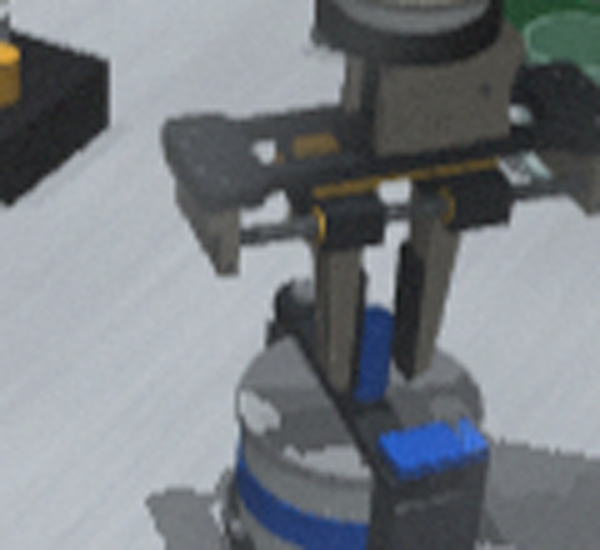

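The handle, at (374,355), moved with the fingers, and the bar end is now at the lip near (390,440). Next I'll push on to the stop.

```bash
python3 - <<'E'
from m import *
from cell import manip
z=.088
for deg in (143,146,149,152):
    a=np.radians(deg);p=P+.085*np.array([np.cos(a),np.sin(a)])
    r=manip.servo_line([*p,z],quat(a,-1),v=.03,force_limit=8)
    e=manip.get_eef_pos()[:2]-P
    print(deg,r,np.degrees(np.arctan2(e[1],e[0])),np.round(manip.get_contact_force(),1),round(manip.get_time(),2))
    if r: break
c=manip.capture("side");x=(250,110,120,110)
cv2.imwrite(f"pics/side7z.png",cv2.resize(c["pixels"][x[1]:x[1]+x[3],x[0]:x[0]+x[2]],None,fx=5,fy=5,interpolation=cv2.INTER_CUBIC))
E
```

```text
143 False 142.91481845547958 [-0.6 -0.7  0.7] 9.03
146 False 143.71360162113828 [ 5.   5.  -4.9] 9.32
149 False 146.4594210199313 [ 6.9  5.5 -4.3] 9.62
152 False 149.34907357469956 [ 6.2  5.4 -3.1] 9.93
```

View pics/side7z.png

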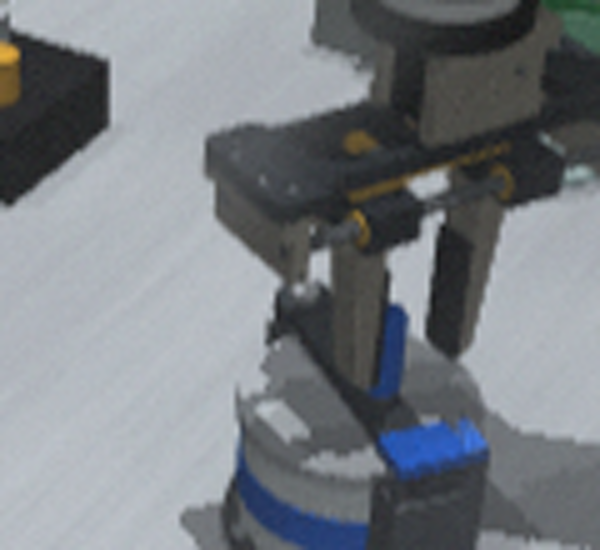

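The force rose to 6–7 N and stayed there while the lightly held jaws gave way, so the bar is against something firm. I'll open, rise clear and measure.

```bash
python3 - <<'E'
from m import *
from cell import manip
print(manip.get_gripper_width())
a=np.radians(146);p=P+.085*np.array([np.cos(a),np.sin(a)])
manip.servo_line([*p,.088],v=.06)
manip.command_gripper(.5,5)
a=np.radians(142);p=P+.085*np.array([np.cos(a),np.sin(a)])
manip.servo_line([*p,.088],v=.06)
print(manip.get_contact_force())
manip.servo_line([*p,.2],v=.12)
manip.movep([.45,-.40,.25],manip.get_eef_rot())
print(manip.get_time(),manip.get_contact_force())
dd={}
for n in("top","side"):
    c=manip.capture(n);dd[n]=c
    cv2.imwrite(f"pics/{n}8.png",c["pixels"])
    print(n,blobs(c,"blue"),[b[0] for b in blobs(c,"yellow")][:2])
    x=(270,140,110,120)
    cv2.imwrite(f"pics/{n}8z.png",cv2.resize(c["pixels"][x[1]:x[1]+x[3],x[0]:x[0]+x[2]],None,fx=5,fy=5,interpolation=cv2.INTER_CUBIC))
pickle.dump(dd,open("c8.pkl","wb"))
E
```

```text
0.4323556227468501
[0.87236297 0.06538205 1.14261346]
13.125 [-0.99777276  1.12641133 -0.53554559]
top [(array([325.48, 222.14]), [322, 218, 8, 9, 56]), (array([306.72, 242.56]), [298, 234, 19, 18, 194])] [array([119.89, 175.48]), array([115.37, 239.98])]
side [(array([326.28, 179.2 ]), [323, 171, 8, 18, 107]), (array([335.26, 198.81]), [326, 194, 21, 11, 141]), (array([311.47, 215.07]), [299, 206, 24, 15, 132])] [array([173.37, 268.27]), array([233.84, 291.67])]
```

View pics/top8z.png

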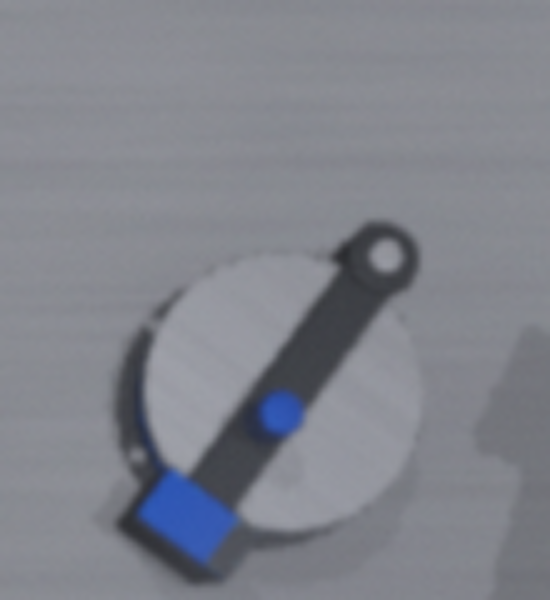

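View pics/side8z.png

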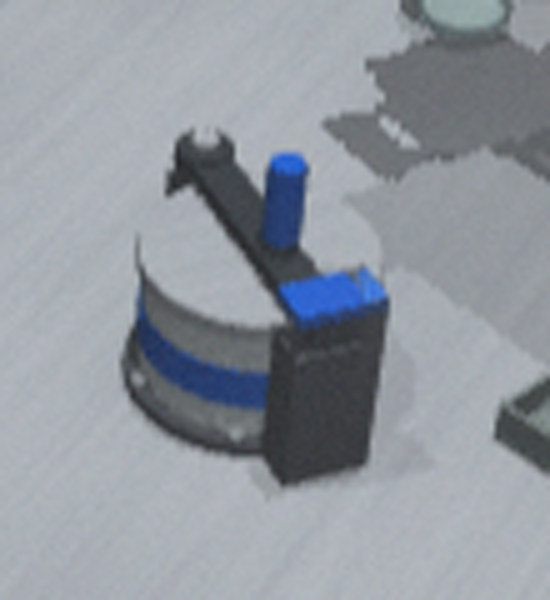

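The top view shows the bar lying across the lid and under the blue lip at (188,517), with the handle at (280,412). I'll check the angle before handing in.

```bash
python3 - <<'E'
from m import *
from cell import manip
H2=plane(t,326.0,222.4,.141)[:2]
dd=pickle.load(open("c8.pkl","rb"))
T=tri(ray(dd["top"],325.6,222.3),ray(dd["side"],326.28,179.2))
ang=lambda v:np.degrees(np.arctan2(v[1],v[0]))
print("bar",ang(H2-P),ang(T[0][:2]-P),T,"lid centre",ang(C-P),"lip",ang(L-P),np.round(manip.get_qd(),4),manip.get_time())
manip.sign_off()
E
```

```text
bar 142.19577759903 143.0721695943057 (array([ 0.48003618, -0.15443022,  0.11936686]), np.float64(0.0009516342242683398)) lid centre 142.9410470925842 lip 140.59583410678988 [-0.0016 -0.0033  0.0054 -0.0026  0.0034  0.0017  0.0006] 13.225
the job is handed in; nothing more can be done
```

I swung the blue latch closed into its catch, let go, backed the gripper clear and handed the job in at 13.2 s. No verdict was reported.

**Final checks:**
- **Blue latch:** the bar measures 142.2° from the top view and 143.1° from both views. The closed direction is about 142.9° through the lid centre and 140.6° through the lip, so the bar is within about 2.5° of its stop (10° allowed). The pictures show its end under the blue lip. The push force rose to about 10 N at most and levelled off at the stop. I did not measure the bar's speed after letting go.
- **Yellow latch:** its handle stayed within 0.1 px of where it started in both views.
- **Robot:** the gripper is well away from everything in the scene.

**One disagreement:** the reported tool height did not match the cameras. The gripper appeared about 36 mm higher than its reported z. I lowered it further under a force guard and confirmed the height by gripping the handle, which measured 17.8 mm against 18 mm. I then worked at a reported z of 0.088 m. I did not find the cause of the offset.

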